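# Weigh a trug of fruit on a pocket spring balance

### The arm

A 7-joint arm with a two-finger parallel gripper is mounted at the origin on a cart in front of the work surface, level with it; the furniture and walls round the work are solid. World frame = base frame: x ahead of the robot, y to its left, z up, the work surface at z = 0. Lengths are in m, angles in rad, forces in N, time in s.
With the tool pointing down it reaches from about 0.425 to 0.925 m from the base axis. Payload 6.8 kg.
Tool frame: the origin (TCP) lies between the finger pads; the fingertips stand 14 mm ahead of it and the grasp point (between the pads) lies 5 mm behind it; z points along the fingers, y is the line along which they close (so a half turn about z gives the same grasp; the last joint's range is limited). The gripper opens to 85 mm and grips with 20 to 120 N. Pads are 22 mm wide; open, the fingers measure 114 mm over their backs; the gripper's body (76 mm by 85 mm) begins 54 mm behind the grasp point. The pads swing forward as they close: fully open they stand 13 mm farther back than shut.
Start: joints at [-1.38, 0.477, 0.022, 1.555, -0.011, 1.109, -0.083], TCP at [0.199, 0.645, 0.245] pointing down, gripper open.
Joint ranges: [-2.96, 2.96], [-0.34, 2.1], [-1.41, 1.46], [0.24, 2.44], [-1.37, 4.51], [0.17, 1.92], [-2.96, 2.96]. Speed limits (rad/s): [2.39, 2.39, 3.14, 3.14, 3.14, 3.14, 3.14].

### API

Orientations are given as a rotation vector (axis times angle).
In Python, from bench import r, eyes, ticket gives the robot as it stands. The module is installed in compiled form; this text tells all that it offers.
- The arm moves only by the tool arm_command, never from a script. Its argument "plan" is text: rows parted by semicolons, each of 4 numbers parted by spaces: the shift along the tool's x, y, z in m, then the turn about the tool's z in degrees. In form: tx ty tz yaw; .... A call has 1 to 20 rows; each row shifts and turns the commanded pose from where the row before left it, along the tool's axes as they then stand; what a row does not reach is not made up. A row lasts 1/8 s, in which the tool goes at most 62.5 mm and 10.7 degrees, less where a joint would pass 70% of its speed; a pose out of reach is approached as far as the arm can. A call is refused whole if a number of a shift passes 0.0625 or a number of a turn 10.7, either way. A call with a gripper value outside its range is refused whole. "hand" is the closure, from -1 (fully open) to 1 (shut), set as the call begins (left out, the last holds). The fingers move at their own pace and stop on an object; "grip_force" is the grip in N (left out, the last holds). Time passes only in rows, so rows that do not move let the fingers close. It gives the time, the measured TCP pose, the force, the opening and the grip force at its end, in the units of the state.
- r.get_obs(): the state, without advancing time (a new reading comes with each control period).
- eyes.grab_frame(name): name is "scene" or "top" or "wrist"; returns (picture, depth): 480x640x3 uint8, red, green, blue; 480x640 float32, m along the optical axis (not along the pixel's ray), 0 where there is no reading.
- eyes.calibration(name): a dict with "fov_y" (degrees; the focal length in pixels is half the picture's height over the tangent of half this angle, whatever the lens; pixels are square), "cx", "cy" (the principal point, pixels), "origin" and "attitude" of the camera in the world; the wrist camera has in their place "tool_from_camera" (4x4, takes a point from camera to tool coordinates, whose origin is the TCP and whose axes are the flange's). Camera axes: x right, y up, looking along -z (the intrinsics and any distortion apply to the point x, -y, -z); pixel columns grow to the right and rows downward; lengths in m; the calibration is good to about 2 mm. A picture is of the moment at which its call begins: read the wrist's pose just before it. calibration takes no time and is no camera call.
- ticket.hand_in(): hands the job in; it is judged then, once.
The state is a dict: "clock": time; "joints": joint angles; "qvel": joint speeds; "tau": joint torques, N m; "tcp_pos": TCP position; "orientation": TCP orientation; "contact_force": force on the tool from outside, world axes, zero at the start; "moment": the same for the moment, N m; "grip_width": finger opening in m; "gripper_force": force on a finger pad.
Only numpy, scipy, OpenCV 4.12 (cv2) and the standard library are available. Lean on these libraries where they do the work, as an engineer would, in place of code of your own. Each camera call takes 0.05 s, during which the arm holds its last target. There are 200 camera calls.

### The job

Weigh the trug of fruit with the pocket spring scale: take the scale from its stand, catch its hook under the crook of the trug's hoop and raise it slowly until the trug hangs still about a centimetre clear of the worktop, so that the tell-tale is drawn to the true weight and not flung past it. Keep it hanging for about a second, then gently set the trug down where it stood, unhook it and hang the scale back in its stand with the tell-tale still showing the weight. Leave the other things on the worktop alone.

Things in the scene. Friction and masses are not known exactly. Their poses are not given: they have to be found in the camera images.
- scale_grip (a point): Centre of the spring scale's black grip, a flat-sided block 44 mm wide (y, grip it so), 26 mm thick (x), 34 mm tall (z), free above. Below on one axis: neck (13 mm dia., 16 mm long), grey case (54 x 22 x 58 mm, z -33 to -91 mm), hook. z up; the hook opens to +x. 120 g. Starts hanging in the stand, on its axes.
- hook_seat (a point): Where the hoop's bar (its middle) lies in the hook's bowl; 145 mm under scale_grip plus the stretch. 5 mm round steel. From here, mm: lowest z -8, back x -14, tip x +17 with top z +15, neck above z +40, case above z +54. A bar enters from the +x side with its middle at z +19 to +38 (best +29) until over x 0; then raise the hook to seat it.
- hook (a joint): How far the hook is drawn out (m), along the scale's -z: 0 at rest, stop at 0.046. Spring 130 N/m with 3.5 N initial tension, lightly damped (4 N s/m); a pull of F newtons over 3.2 reads about (F - 3.2) / 130. It grows as the hook rises while the trug still stands, and stays level once the trug is clear. The indicator in the front slot moves with it.
- telltale (a joint): Reading of the tell-tale (m, as joint hook), a small steel slider with a knob in the front slot: the indicator pushes it ahead (down) and friction (0.25 N) keeps it at the greatest reading. 0 at the start. A quick lift bounces the load on the spring and pushes it too far.
- indicator (a point): The indicator mark on the scale's face, carried by the hook. Axes as scale_grip.
- telltale_mark (a point): The tell-tale's mark on the scale's face: level with the indicator when the tell-tale touches it, lower when it was pushed farther. Axes as scale_grip.
- stand_seat (a point): Where the middle of the grip's underside rests on the fixed stand's fork (scale_grip 17 mm above). Foot 130 x 110 x 10 mm; 14 mm post 52 mm behind (+x); prongs 4 mm thick, tops 160 mm up. Slot 19 mm wide, closed 14 mm behind, open to the front (-x), tips 47 mm before. The neck slides along x; in the slot the scale can rise only 12 mm. Nothing above.
- bail_top (a point): Middle of the 6 mm steel bar at the crook (a peak 9 mm high, 26 mm wide) amid the trug's fixed hoop, 140 mm above its underside. The hoop stands in the trug's y-z plane along its long side, 252 mm wide; 126 mm high 50 mm from the middle. x is square to the hoop, z up.
- trug_base (a point): Centre of the underside of the trug, a loose slatted wooden basket, 244 mm long (y) x 119 (x) x 70 mm high without the hoop. Apple, lemon (middle, top 67 mm up) and orange (top 93 mm up) lie in it along y. With the fruit 0.4 to 0.9 kg; it may hang tilted by a few degrees.
- trug_left (a point): Underside of the trug at the middle of its +y end, 122 mm from trug_base.
- trug_right (a point): Underside of the trug at the middle of its -y end, 122 mm from trug_base.
- apple_centre (a point): Green apple, 76 x 74 x 72 mm, in the +y end of the trug; this is its centre.
- lemon_centre (a point): Lemon, 77 x 52 x 53 mm, in the middle of the trug; this is its centre.
- orange_centre (a point): Orange, 80 x 81 x 79 mm, in the -y end of the trug; this is its centre.
- mug: Bystander: plain mug, 90 x 119 x 95 mm; origin at the centre of its underside.
- timer: Bystander: round egg timer, 58 mm dia., 57 mm high; origin at the centre of its underside.
- glass: Bystander: drinking glass, 80 mm dia., 92 mm high; origin at the centre of its underside.
- biscuits: Bystander: biscuit box, 53 x 169 x 82 mm; origin at the centre of its underside.
Mind the look-alikes: they are no part of the job. Leave any blue or turquoise look-alike of the part that bears apple_centre alone.

How it is judged:
On the way:
1. The trug hangs from the hook alone, still and just clear of the worktop, with the tell-tale at the indicator (height (world z) of each of trug_left, trug_right above 0.003 m and height (world z) of trug_base below 0.018 m and contact force between hook and trug above 2.5 N and contact force between the fingers and trug below 0.2 N and linear speed of trug below 0.04 m/s and angle between trug_base's own z axis and vertical below 0.16 rad and z of telltale_mark in the frame of indicator above -0.004 m), for 0.7 s.
At the end, for the whole second after the job is handed in: The trug stands upright and still on the worktop within 50 mm of where it stood with its three fruits in it; the scale hangs upright and still in the stand's fork, grip within 15 mm of the seat, and the tell-tale still shows a reading of over 3 mm (height (world z) of trug_base below 0.004 m and angle between trug_base's own z axis and vertical below 0.05 rad and distance of trug_base from where it was at the start of the episode below 0.05 m and linear speed of each of trug, scale below 0.02 m/s and x of apple_centre in the frame of trug_base between -0.05 and 0.05 m and y of apple_centre in the frame of trug_base between -0.115 and 0.115 m and x of lemon_centre in the frame of trug_base between -0.05 and 0.05 m and y of lemon_centre in the frame of trug_base between -0.115 and 0.115 m and x of orange_centre in the frame of trug_base between -0.05 and 0.05 m and y of orange_centre in the frame of trug_base between -0.115 and 0.115 m and horizontal distance between scale_grip and stand_seat below 0.015 m and z of scale_grip in the frame of stand_seat between 0.013 and 0.021 m and angle between scale_grip's own z axis and vertical below 0.08 rad and value of joint telltale above 0.003 m); the robot touches nothing.
It fails at once if The load bounces on the spring: tell-tale more than 8 mm past the indicator while the trug hangs clear (height (world z) of each of trug_left, trug_right above 0.004 m and z of telltale_mark in the frame of indicator below -0.008 m).
It fails at once if The hook bears on the trug with more than 14 N (contact force between hook and trug above 14 N).
It fails at once if The trug is swung or dropped (faster than 0.3 m/s) (linear speed of trug above 0.3 m/s).
It fails at once if The trug is raised more than 40 mm (height (world z) of trug_base above 0.04 m).
It fails at once if A bystander is shifted more than 20 mm (distance of any of mug, timer, glass, biscuits from where it was at the start of the episode above 0.02 m).
It also fails if it takes over 72 s, if anything falls off the work surface, if the arm or the gripper's body presses on something with over 40 N, if the wrist force passes 120 N, or if a joint passes its speed limit or range.

## Working session

There is one attempt and no reset: what is moved stays moved. The work goes in short steps, Python scripts to look and compute and a tool call to move; the robot and the scene stay as the last step left them, time stands still between calls to the robot, and variables do not carry over. Pictures are saved under pics/ and viewed, at most 12 in all, crops included, and the job is handed in when it is done.

Besides the shell and the picture viewer there is one more tool, called as a command line: name --argument value ..., lists and objects as JSON in quotes. arm_command: Moves the arm, as the interface text tells. Its arguments: {"type":"object","properties":{"plan":{"type":"string"},"hand":{"type":"number"},"grip_force":{"type":"number"}},"required":["plan"]}

```bash
mkdir -p pics
cat > h.py <<'E'
import numpy as np, cv2
from bench import r, eyes, ticket
from scipy.spatial.transform import Rotation as R
def shot(n):
    o=r.get_obs(); im,d=eyes.grab_frame(n); c=eyes.calibration(n)
    f=240/np.tan(np.radians(c["fov_y"])/2)
    if "origin" in c:
        p=np.array(c["origin"]); a=np.array(c["attitude"])
        M=a if a.shape==(3,3) else R.from_rotvec(a).as_matrix()
    else:
        T=np.array(c["tool_from_camera"]); A=R.from_rotvec(o["orientation"]).as_matrix()
        M=A@T[:3,:3]; p=A@T[:3,3]+np.array(o["tcp_pos"])
    return im,d,(f,c["cx"],c["cy"],p,M)
def pts(d,K):
    f,cx,cy,p,M=K; v,u=np.mgrid[:480,:640]
    q=np.stack([(u-cx)/f*d,-(v-cy)/f*d,-d],-1)@M.T+p
    q[d<=0]=np.nan; return q
def save(n,im): cv2.imwrite("pics/"+n,im[...,::-1])
E
python3 - <<'E'
from h import *
for n in("scene","top"):
    print(n,eyes.calibration(n)); im,d,K=shot(n); save(n+"0.png",im); np.savez(n+"0.npz",im=im,P=pts(d,K),d=d)
print(eyes.calibration("wrist")); print(r.get_obs())
E
```

```text
scene {'fov_y': 42.93788249709443, 'cx': 315.41770681987566, 'cy': 238.52554574187954, 'origin': array([-0.73478149,  0.28912498,  1.16638455]), 'attitude': array([ 0.65173452, -0.79530575, -1.60461703])}
top {'fov_y': 46.38743065828694, 'cx': 316.7491872354724, 'cy': 241.57101559787418, 'origin': array([-0.12928538,  0.36575159,  1.50415634]), 'attitude': array([ 0.34163098, -0.5090515 , -1.95341197])}
{'fov_y': 61.23258263011006, 'cx': 320.5928370092675, 'cy': 241.2946593415052, 'tool_from_camera': array([[ 3.37360438e-04,  9.63896431e-01,  2.66277216e-01,
         6.80429695e-02],
       [ 9.99998733e-01,  8.90812672e-05, -1.58941547e-03,
        -4.49786203e-05],
       [-1.55575221e-03,  2.66277415e-01, -9.63895180e-01,
        -1.28470510e-01],
       [ 0.00000000e+00,  0.00000000e+00,  0.00000000e+00,
         1.00000000e+00]])}
{'clock': 0.1, 'joints': array([-1.38008787,  0.47771724,  0.02234356,  1.55635058, -0.01155091,
        1.10927738, -0.0830984 ]), 'qvel': array([ 2.54430688e-05, -2.60547544e-03,  6.20941112e-04, -3.19843533e-03,
       -8.09881765e-04,  1.48012529e-04,  1.53695971e-03]), 'tau': array([ 4.70417377e-03, -5.97763181e+01,  1.61366232e+00, -2.81954974e+01,
        1.27592884e-02,  5.00627721e-03, -2.98900761e-05]), 'tcp_pos': array([0.19855428, 0.6446079 , 0.24442389]), 'orientation': array([-4.67600487e-01, -3.10642589e+00,  2.53919917e-03]), 'contact_force': array([-0.00820771, -0.11855068, -0.00551608]), 'moment': array([-0.00291568,  0.02912226,  0.03419622]), 'gripper_force': 0.0, 'grip_width': 0.08535391110370691}
```

View pics/scene0.png

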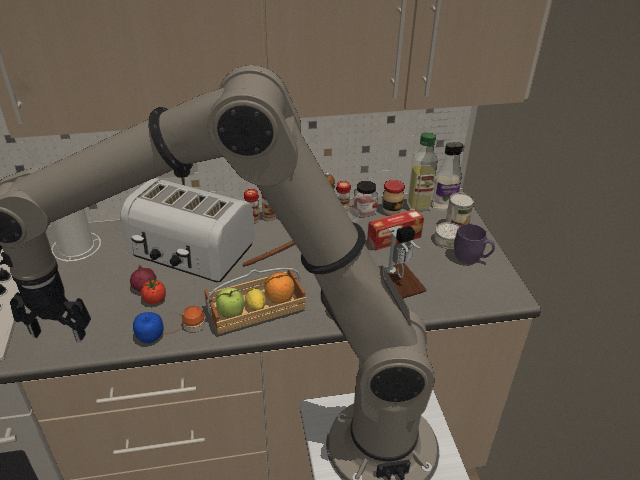

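View pics/top0.png

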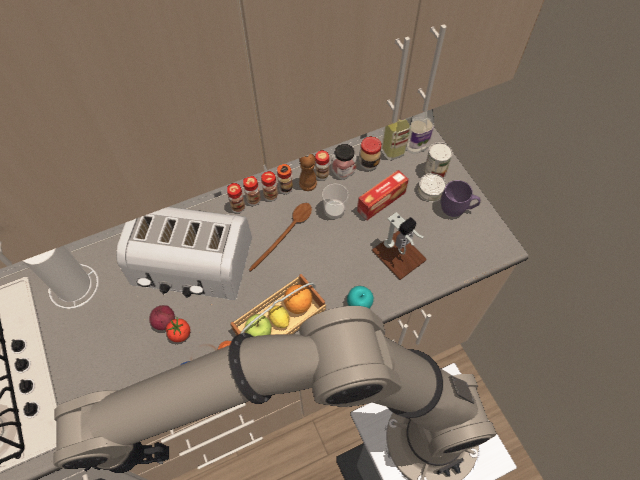

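Scale: the only black-gripped thing with a fork is at scene (405,235) / top (408,226). The black jar lids at scene (366,187) and (454,148) are not it. Trug: scene (255,300) / top (280,310). The apple in it is green at scene (230,302); the blue ball (148,327) and turquoise ball at top (360,297) are look-alikes to leave alone.

Run:
```python
from h import *
S=np.load("scene0.npz"); T=np.load("top0.npz")
def up(im,x,y,w,h,s): return cv2.resize(im[y:y+h,x:x+w],None,fx=s,fy=s,interpolation=cv2.INTER_CUBIC)
a=up(S["im"],365,210,80,100,5); b=up(T["im"],365,195,80,100,5)
c=np.hstack([a,b]); save("c1.png",c)
for n,Z,(x0,y0,x1,y1) in(("scene",S,(390,222,420,245)),("top",T,(395,212,422,240))):
    im=Z["im"].astype(int); P=Z["P"]
    m=np.zeros((480,640),bool); m[y0:y1,x0:x1]=im[y0:y1,x0:x1].max(2)<45
    q=P[m]; q=q[(q[:,2]>0.14)&(q[:,2]<.25)]
    print(n,m.sum(),len(q),np.round(np.nanpercentile(q,[3,50,97],axis=0),4).tolist())
    q=q[q[:,2]>np.nanpercentile(q[:,2],97)-.005]
    (c_,s_,ang)=cv2.minAreaRect((q[:,:2]*1e3).astype(np.float32)); print("top face",c_,s_,ang)
    # foot
    hs=cv2.cvtColor(Z["im"],cv2.COLOR_RGB2HSV); w=P
    f=(abs(P[...,2]-.010)<.004)&(np.hypot(P[...,0]-q[:,0].mean(),P[...,1]-q[:,1].mean())<.13)
    print("foot",f.sum(),cv2.minAreaRect((P[f][:,:2]*1e3).astype(np.float32)))
    # trug
    reg=np.zeros((480,640),bool)
    if n=="scene": reg[262:335,200:312]=1
    else: reg[270:345,225:330]=1
    for lo,hi in((.055,.078),(.1,.16)):
        k=reg&(P[...,2]>lo)&(P[...,2]<hi); q=P[k]
        print("trug",lo,k.sum(),cv2.minAreaRect((q[:,:2]*1e3).astype(np.float32)), np.nanmax(q[:,2]))
    k=reg&(P[...,2]>.1); q=P[k]; v,u=np.nonzero(k); i=np.argsort(-q[:,2])[:12]
    for j in i: print(u[j],v[j],np.round(q[j],4))
```

```text
scene 237 235 [[0.4809, -0.2031, 0.1648], [0.491, -0.1797, 0.1859], [0.5079, -0.1607, 0.1958]]
top face (496.498779296875, -181.12838745117188) (27.593997955322266, 43.735740661621094) 8.149831771850586
foot 602 ((512.2127685546875, -223.4560089111328), (233.30003356933594, 133.573974609375), 12.496129989624023)
trug 0.055 1284 ((500.2308349609375, 233.5970916748047), (230.95785522460938, 254.14779663085938), 5.472204208374023) 0.07798573656754182
trug 0.1 214 ((460.10162353515625, 229.38882446289062), (14.811820030212402, 236.8995361328125), 13.135470390319824) 0.14367707150627118
310 262 [0.0239 0.157  0.5195]
311 262 [0.0246 0.1553 0.5187]
311 263 [0.0233 0.1555 0.5177]
309 262 [0.0274 0.1581 0.5167]
310 263 [0.0255 0.1568 0.516 ]
311 264 [0.0269 0.1548 0.5124]
309 263 [0.0305 0.1576 0.512 ]
311 268 [0.0175 0.1564 0.5118]
311 267 [0.0209 0.1558 0.5111]
308 262 [0.0352 0.1585 0.5103]
310 269 [0.017  0.1582 0.5103]
311 269 [0.0172 0.1564 0.5099]
top 173 171 [[0.485, -0.1997, 0.1683], [0.4947, -0.1783, 0.1911], [0.5093, -0.1602, 0.1974]]
top face (497.86016845703125, -180.95303344726562) (22.897777557373047, 39.42007064819336) 4.902390480041504
foot 1028 ((493.49530029296875, -178.85255432128906), (245.90736389160156, 243.28981018066406), 7.775298595428467)
trug 0.055 993 ((499.3883056640625, 223.4542694091797), (276.8017883300781, 216.41802978515625), 72.10284423828125) 0.07798387465807477
trug 0.1 360 ((536.4593505859375, 246.06239318847656), (161.6272430419922, 235.61947631835938), 13.499085426330566) 0.15977262269571146
329 310 [0.1257 0.2392 0.8226]
327 311 [0.1256 0.2421 0.8223]
328 317 [0.1178 0.2444 0.8213]
326 316 [0.1204 0.2461 0.8209]
328 316 [0.1193 0.2437 0.8209]
327 313 [0.1237 0.243  0.8207]
328 311 [0.1257 0.2406 0.8206]
327 314 [0.1224 0.2436 0.8206]
329 317 [0.1176 0.243  0.8205]
327 319 [0.1162 0.2466 0.8205]
329 320 [0.1139 0.2448 0.8204]
327 315 [0.1213 0.2442 0.8203]
```

View pics/c1.png

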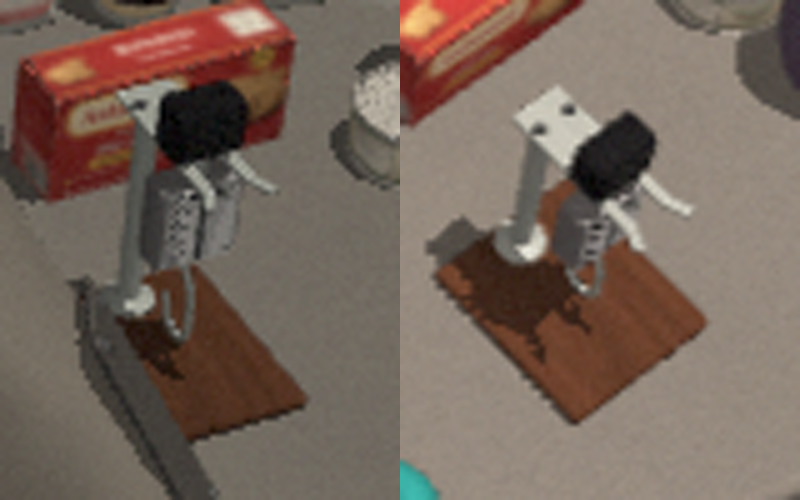

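The crop shows the black grip over the white fork. Its prong tips are at top (423,237) and (413,244), the post base at (389,243), and the grey case and hook hang beneath.

Run:
```python
from h import *
S=np.load("scene0.npz"); T=np.load("top0.npz")
for n,Z,box in(("scene",S,(380,255,430,302)),("top",T,(365,225,432,285))):
    P=Z["P"]; hs=cv2.cvtColor(Z["im"],cv2.COLOR_RGB2HSV); x0,y0,x1,y1=box
    m=np.zeros((480,640),bool); m[y0:y1,x0:x1]=((hs[...,0]<14)&(hs[...,1]>90))[y0:y1,x0:x1]
    m&=(abs(P[...,2]-.01)<.006); m=cv2.morphologyEx(m.astype(np.uint8),cv2.MORPH_OPEN,np.ones((3,3)))>0
    print(n,"foot",m.sum(),cv2.minAreaRect((P[m][:,:2]*1e3).astype(np.float32)),np.median(P[m][:,2]))
    # fork plate: white near z .16
    reg=np.zeros_like(m); reg[205:262,380:432]=1
    k=reg&(abs(P[...,2]-.158)<.008)&(hs[...,2]>110)&(hs[...,1]<60)
    print("fork",k.sum(),np.round(P[k].min(0),3),np.round(P[k].max(0),3),cv2.minAreaRect((P[k][:,:2]*1e3).astype(np.float32)))
    # trug hoop
    k=(P[...,0]>.35)&(P[...,0]<.6)&(P[...,1]>.08)&(P[...,1]<.36)&(P[...,2]>.105)&(P[...,2]<.16)
    q=P[k]; v,u=np.nonzero(k); print("hoop",len(q))
    q0=q[q[:,2]>.12]; c=np.median(q0,0); 
    for _ in range(5):
        vx,vy,x,y=cv2.fitLine(q0[:,:2].astype(np.float32),cv2.DIST_HUBER,0,.003,.001).ravel()
        q0=q0[abs((q0[:,0]-x)*vy-(q0[:,1]-y)*vx)<.008]
    print("line ang(deg of y axis)",np.degrees(np.arctan2(-vx*np.sign(vy),abs(vy))),x,y,len(q0))
    t=(q0[:,0]-x)*vx+(q0[:,1]-y)*vy
    for a in np.arange(-.13,.13,.01):
        s=(t>=a)&(t<a+.01)
        if s.sum(): print(round(a,2),s.sum(),np.round(np.median(q0[s],0),4),np.round(q0[s][:,2].max(),4))
```

```text
scene foot 494 ((505.4016418457031, -199.9884490966797), (131.0506134033203, 79.23506164550781), 11.03266716003418) 0.009327694022706057
fork 99 [ 0.452 -0.212  0.155] [ 0.561 -0.152  0.165] ((507.5967712402344, -182.05398559570312), (107.54039001464844, 39.76132583618164), 12.41838264465332)
hoop 626
line ang(deg of y axis) -43.43496 0.57413733 0.32688117 215
-0.02 20 [0.5688 0.3165 0.1407] 0.1551
-0.01 36 [0.5717 0.3221 0.1367] 0.1588
-0.0 42 [0.5773 0.3301 0.1404] 0.1583
0.01 36 [0.5829 0.338  0.1427] 0.1593
0.02 35 [0.591  0.3452 0.1407] 0.1578
0.03 30 [0.596  0.3526 0.1459] 0.1572
0.04 2 [0.5996 0.359  0.1383] 0.1434
top foot 778 ((505.5192565917969, -180.4427947998047), (129.31591796875, 108.94064331054688), 14.121947288513184) 0.01009934975456983
fork 197 [ 0.452 -0.213  0.151] [ 0.566 -0.152  0.166] ((510.0690612792969, -179.94854736328125), (110.38783264160156, 45.078819274902344), 12.21811580657959)
hoop 460
line ang(deg of y axis) -43.305008 0.57713646 0.32734883 159
-0.02 15 [0.5722 0.316  0.1409] 0.1585
-0.01 30 [0.5758 0.3224 0.1428] 0.1598
-0.0 36 [0.5806 0.3309 0.1418] 0.1597
0.01 26 [0.587  0.3385 0.1472] 0.1596
0.02 30 [0.5933 0.3462 0.1437] 0.1593
0.03 13 [0.5978 0.3543 0.1417] 0.1542
```

arm_command --plan "-0.02 -0.0175 -0.006 0; -0.04 -0.035 -0.006 0; -0.04 -0.035 -0.006 0; -0.04 -0.035 -0.006 0; -0.04 -0.035 -0.006 0; -0.04 -0.035 -0.006 0; -0.04 -0.035 -0.006 0; -0.04 -0.035 -0.006 0; -0.04 -0.035 -0.006 0; -0.03 -0.0175 -0.002 0; 0 0 0 -10; 0 0 0 -10; 0 0 0 -10; 0 0 0 0; 0 0 0 0" --hand -1

```text
clock: 1.98
tcp_pos: [0.4595, 0.2351, 0.3011]
orientation: [0.347, -3.122, 0.0]
contact_force: [-0.4, 0.2, -0.7]
grip_width: 0.085
gripper_force: 0.0
```

Run:
```python
from h import *
print(r.get_obs())
for n in("wrist","scene","top"):
    im,d,K=shot(n); P=pts(d,K); save(n+"1.png",im) 
    np.savez(n+"1.npz",im=im,P=P)
    c=np.array([.460,.229]); 
    for it in range(3):
        k=(abs(P[...,0]-c[0])<.06)&(abs(P[...,1]-c[1])<.14)&(P[...,2]>.108)&(P[...,2]<.15)
        q=P[k]
        th=np.radians(13); X=np.array([np.cos(th),np.sin(th)]);Y=np.array([-X[1],X[0]])
        k=abs((q[:,:2]-c)@X)<(.03 if it==0 else .012); q=q[k]
        if len(q)<10: break
        vx,vy,x,y=cv2.fitLine(q[:,:2].astype(np.float32),cv2.DIST_HUBER,0,.001,.001).ravel()
        s=np.sign(vy); vx*=s;vy*=s; yd=np.array([vx,vy]); t=(q[:,:2]-c)@yd
        c=np.array([x,y])+yd*((c-np.array([x,y]))@yd)
    print(n,len(q),"yaw",np.degrees(np.arctan2(-vx,vy)),"c",c)
    for a in np.arange(-.13,.13,.01):
        s=(t>=a)&(t<a+.01)
        if s.sum(): print(round(a,2),s.sum(),np.round(np.median(q[s],0),4),np.round(q[s][:,2].max(),4))
```

```text
{'clock': 1.975, 'joints': array([-0.76413732,  0.15859941,  0.19307787,  1.87318905, -0.03379143,
        1.11326653,  1.23375741]), 'qvel': array([-0.00394396,  0.00118017,  0.00403087, -0.00196153,  0.00021865,
        0.00097106,  0.01115469]), 'tau': array([ 9.17235087e-02, -3.79268503e+01,  1.30834367e+00, -2.81741112e+01,
        1.33003900e-02,  3.76279088e-03,  2.19798123e-02]), 'tcp_pos': array([0.4594631 , 0.23506894, 0.3011381 ]), 'orientation': array([ 3.47098787e-01, -3.12205366e+00,  2.28436378e-04]), 'contact_force': array([-0.42992916,  0.2200738 , -0.67901271]), 'moment': array([ 0.06279613, -0.01662175,  0.01474014]), 'gripper_force': 0.0, 'grip_width': 0.08497988777013604}
wrist 2141 yaw 13.184666 c [0.46085764 0.22920091]
-0.12 2 [0.4875 0.1223 0.1087] 0.1087
-0.11 67 [0.4847 0.1274 0.1123] 0.1168
-0.1 87 [0.4827 0.1363 0.1162] 0.1198
-0.09 86 [0.4803 0.1462 0.1201] 0.1232
-0.08 97 [0.4782 0.1564 0.1232] 0.1253
-0.07 94 [0.4757 0.1658 0.1252] 0.1273
-0.06 100 [0.4736 0.1757 0.1271] 0.1297
-0.05 102 [0.4712 0.1853 0.1287] 0.1307
-0.04 105 [0.4687 0.1952 0.1296] 0.
[... 1740 characters left out ...]
[0.4773 0.166  0.1241] 0.127
-0.06 6 [0.4756 0.1761 0.1267] 0.1286
-0.05 8 [0.4728 0.1845 0.1293] 0.1361
-0.04 10 [0.4694 0.1961 0.1306] 0.1362
-0.03 8 [0.4681 0.2059 0.1279] 0.1341
-0.02 7 [0.467  0.2142 0.1313] 0.1373
-0.01 8 [0.4641 0.2243 0.1383] 0.1455
-0.0 9 [0.4612 0.2343 0.1412] 0.1475
0.01 8 [0.4597 0.2436 0.1326] 0.1383
0.02 10 [0.4563 0.254  0.1311] 0.1374
0.03 9 [0.4549 0.2636 0.1287] 0.1338
0.04 9 [0.452  0.273  0.1267] 0.1338
0.05 8 [0.4495 0.2826 0.1268] 0.131
0.06 9 [0.4475 0.2927 0.1266] 0.1293
0.07 10 [0.4445 0.3021 0.1221] 0.1274
0.08 8 [0.4428 0.3123 0.1213] 0.1255
0.09 8 [0.4408 0.3211 0.1165] 0.1215
0.1 9 [0.4373 0.3305 0.1115] 0.1234
0.11 2 [0.4342 0.3368 0.1128] 0.113
```

View pics/wrist1.png

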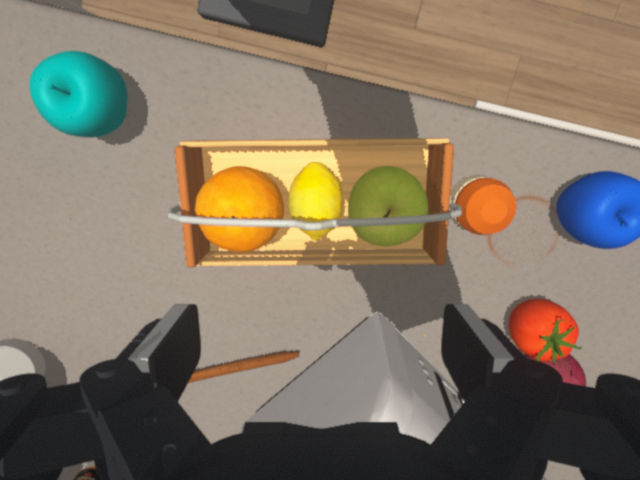

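The wrist view shows the hoop running from (172,213) to (457,212) with its crook at (318,224). The orange, lemon and green apple lie beneath it, and the timer is close by at (485,205). Crook: (0.461, 0.229, 0.140), yaw 13.2°, which matches the given 140 mm. Next, over the stand.

arm_command --plan "0.003 -0.022 0 0; 0.006 -0.046 0 0; 0.006 -0.046 0 0; 0.006 -0.046 0 0; 0.006 -0.046 0 0; 0.006 -0.046 0 0; 0.006 -0.046 0 0; 0.006 -0.046 0 0; 0.006 -0.046 0 0; 0.003 -0.024 0 0; 0 0 0 0; 0 0 0 0; 0 0 0 0"

```text
clock: 3.75
tcp_pos: [0.4994, -0.179, 0.3012]
orientation: [0.355, -3.121, -0.001]
contact_force: [0.4, 0.3, 0.1]
grip_width: 0.0855
gripper_force: 0.0
```

Run:
```python
from h import *
o=r.get_obs(); print(o["tcp_pos"],o["orientation"])
im,d,K=shot("wrist"); P=pts(d,K); save("wrist2.png",im); np.savez("wrist2.npz",im=im,P=P)
c=np.array([.498,-.181]); near=np.hypot(P[...,0]-c[0],P[...,1]-c[1])<.13
hs=cv2.cvtColor(im,cv2.COLOR_RGB2HSV)
for nm,k in(("grip",near&(abs(P[...,2]-.194)<.004)&(im.max(2)<70)),("fork",near&(abs(P[...,2]-.160)<.006)&(im.max(2)>80)),("foot",near&(abs(P[...,2]-.01)<.004)&(hs[...,1]>90))):
    k=cv2.morphologyEx(k.astype(np.uint8),cv2.MORPH_OPEN,np.ones((3,3)))>0
    q=P[k]; print(nm,k.sum(),cv2.minAreaRect((q[:,:2]*1e3).astype(np.float32)),np.median(q[:,2]))
```

```text
[ 0.49939641 -0.1790479   0.30120651] [ 3.55435774e-01 -3.12136147e+00 -8.99632309e-04]
grip 2477 ((499.43243408203125, -182.18707275390625), (23.94012451171875, 42.643978118896484), 13.096414566040039) 0.19360210886361526
fork 3542 ((507.6167907714844, -180.88909912109375), (109.42965698242188, 43.67926788330078), 12.981236457824707) 0.1599026240113558
foot 7170 ((504.5672607421875, -180.98306274414062), (127.7320785522461, 108.46819305419922), 13.441048622131348) 0.009888792738061397
```

View pics/wrist2.png

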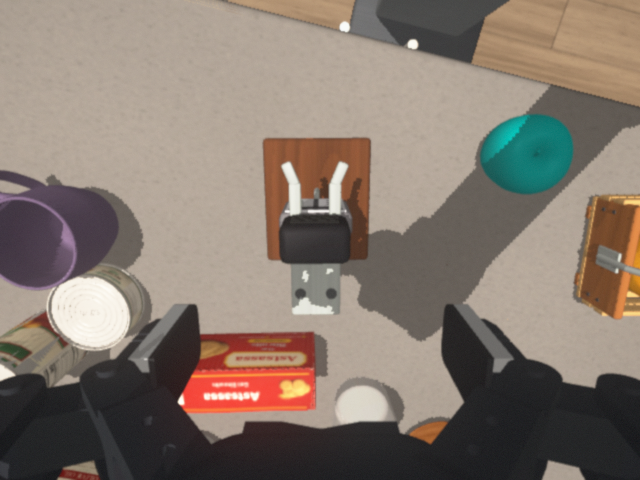

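The wrist view shows the grip at (315,238), the fork's open end towards the robot with tips at (288,165) and (342,165), and the post side behind. Measured heights 0.194, 0.160 and 0.010 match the description. Seat at about (0.500,-0.182), yaw 13°. Descend and grip.

arm_command --plan "0.0007 -0.003 0.01 0; 0 0 0.02 0; 0 0 0.025 0; 0 0 0.025 0; 0 0 0.02 0; 0 0 0.012 0; 0 0 0.009 0; 0 0 0 0; 0 0 0 0"

```text
clock: 4.92
tcp_pos: [0.4996, -0.1837, 0.1808]
orientation: [-0.352, 3.121, -0.0]
contact_force: [-0.8, 0.4, 1.0]
grip_width: 0.0852
gripper_force: 0.0
```

arm_command --plan "0 0 0 0; 0 0 0 0; 0 0 0 0; 0 0 0 0; 0 0 0 0; 0 0 0 0; 0 0 0 0; 0 0 0 0" --hand 1 --grip_force 60

```text
clock: 5.92
tcp_pos: [0.4995, -0.1836, 0.1808]
orientation: [-0.352, 3.121, -0.0]
contact_force: [-1.4, 0.0, 5.9]
grip_width: 0.0427
gripper_force: 61.6
```

arm_command --plan "0 0 -0.003 0; 0 0 -0.003 0; 0 0 0 0"

```text
clock: 6.3
tcp_pos: [0.4992, -0.1835, 0.1863]
orientation: [0.352, -3.122, -0.0]
contact_force: [-0.6, 0.2, -2.0]
grip_width: 0.0432
gripper_force: 60.9
```

arm_command --plan "0.005 0 0 0; 0.01 0 0 0; 0.01 0 0 0; 0.012 0 0 0; 0.012 0 0 0; 0.012 0 0 0; 0.012 0 0 0; 0.005 0 0 0; 0 0 0 0; 0 0 0 0"

```text
clock: 7.55
tcp_pos: [0.4237, -0.2008, 0.1864]
orientation: [-0.353, 3.121, -0.0]
contact_force: [0.4, 0.7, -1.2]
grip_width: 0.0427
gripper_force: 60.9
```

Run:
```python
from h import *
o=r.get_obs(); print(o["tcp_pos"],o["orientation"],o["contact_force"],o["moment"])
im,d,K=shot("wrist"); P=pts(d,K); save("wrist3.png",im[100:480])
```

```text
[ 0.42366455 -0.20081179  0.18637848] [-3.53036776e-01  3.12124726e+00 -2.52394828e-04] [ 0.40342207  0.69190607 -1.24382863] [0.0122336  0.02456555 0.02014954]
```

View pics/wrist3.png

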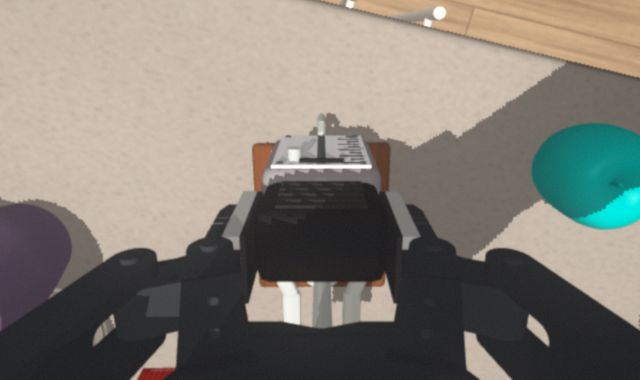

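The scale is out of the fork (now visible behind the grip) and hangs squarely. Raise it and carry it to the robot's side of the hoop.

arm_command --plan "0 0 -0.015 0; 0 0 -0.03 0; 0 0 -0.03 0; 0 0 -0.025 0; 0 0 -0.01 0; 0 0 0 0; -0.0093 0.025 0 0; -0.012 0.035 0 0; -0.012 0.035 0 0; -0.012 0.035 0 0; -0.012 0.035 0 0; -0.012 0.035 0 0; -0.012 0.035 0 0; -0.012 0.032 0 0; 0.003 0.03 0 0; 0.003 0.03 0 0; 0.003 0.03 0 0; 0.0035 0.03 0 0; 0.0035 0.024 0 0; 0 0 0 0"

```text
clock: 10.1
tcp_pos: [0.4057, 0.2183, 0.295]
orientation: [0.358, -3.119, 0.001]
contact_force: [0.8, 0.3, -1.9]
grip_width: 0.0428
gripper_force: 61.2
```

arm_command --plan "0 0 0 0; 0 0 0.012 0; 0 0 0.015 0; 0 0 0.009 0; 0 0 0 0; 0 0 0 0; 0 0 0 0"

```text
clock: 10.98
tcp_pos: [0.4072, 0.2172, 0.2608]
orientation: [-0.352, 3.121, 0.001]
contact_force: [-0.6, 0.2, -1.2]
grip_width: 0.0433
gripper_force: 61.2
```

Run:
```python
from h import *
o=r.get_obs(); p=o["tcp_pos"]; print(p,o["orientation"],o["contact_force"])
M=R.from_rotvec(o["orientation"]).as_matrix()
print("to crook in tool axes",M.T@(np.array([.4608,.229,.260])-p), "scale yaw",np.degrees(np.arctan2(-M[1,0],-M[0,0])))
for n in("scene","top"):
    im,d,K=shot(n); P=pts(d,K); np.savez(n+"4.npz",im=im,P=P)
    save(n+"4.png",cv2.resize(im[180:340,180:340] if n=="scene" else im[230:350,200:340],None,fx=4,fy=4)[:600])
im,d,K=shot("scene"); t,_,_=shot("top")
save("c4.png",np.hstack([cv2.resize(im[200:340,190:330],(400,400)),cv2.resize(t[230:350,210:330],(400,400))]))
```

```text
[0.40718579 0.21715268 0.26075088] [-3.52347182e-01  3.12094344e+00  7.95380242e-04] [-0.58812912  0.15153435 -1.16876066]
to crook in tool axes [-0.05490542 -0.00040469  0.00079871] scale yaw 12.882559087606385
```

View pics/c4.png

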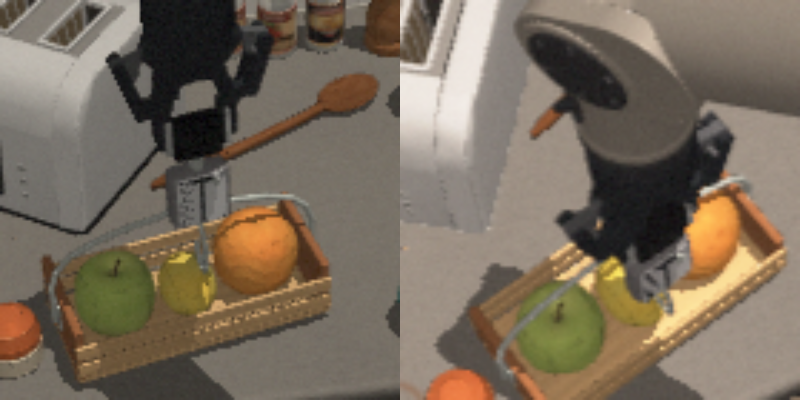

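The crops show the hook hanging on the robot's side of the hoop, level with the crook; computed remaining travel is 55 mm along tool -x. I'll move in and check the force.

arm_command --plan "-0.006 0 0 0; -0.01 0 0 0; -0.012 0 0 0; -0.012 0 0 0; -0.01 0 0 0; -0.005 0 0 0; 0 0 0 0; 0 0 0 0; 0 0 0 0"

```text
clock: 12.3
tcp_pos: [0.4602, 0.2291, 0.2603]
orientation: [0.353, -3.122, -0.0]
contact_force: [0.2, -0.4, -2.4]
grip_width: 0.0432
gripper_force: 61.2
```

arm_command --plan "0 0 -0.004 0; 0 0 -0.006 0; 0 0 -0.006 0; 0 0 -0.004 0; 0 0 -0.002 0; 0 0 -0.001 0; 0 0 0 0; 0 0 0 0"

```text
clock: 13.3
tcp_pos: [0.4605, 0.2292, 0.2831]
orientation: [0.352, -3.121, 0.0]
contact_force: [-0.8, -0.5, -0.7]
grip_width: 0.043
gripper_force: 61.2
```

Run:
```python
from h import *
o=r.get_obs(); p=o["tcp_pos"]; print(p,o["orientation"],o["contact_force"],o["moment"])
im,d,K=shot("scene"); t,_,_=shot("top"); w,_,_=shot("wrist")
save("c5.png",np.hstack([cv2.resize(im[220:320,220:300],(400,500),interpolation=cv2.INTER_CUBIC),cv2.resize(w[130:330,240:400],(400,500))]))
```

```text
[0.46045057 0.2291681  0.28311295] [ 3.52286991e-01 -3.12148849e+00  1.96521490e-04] [-0.79475643 -0.4591513  -0.74727787] [ 0.02246578  0.03507398 -0.03933866]
```

View pics/c5.png

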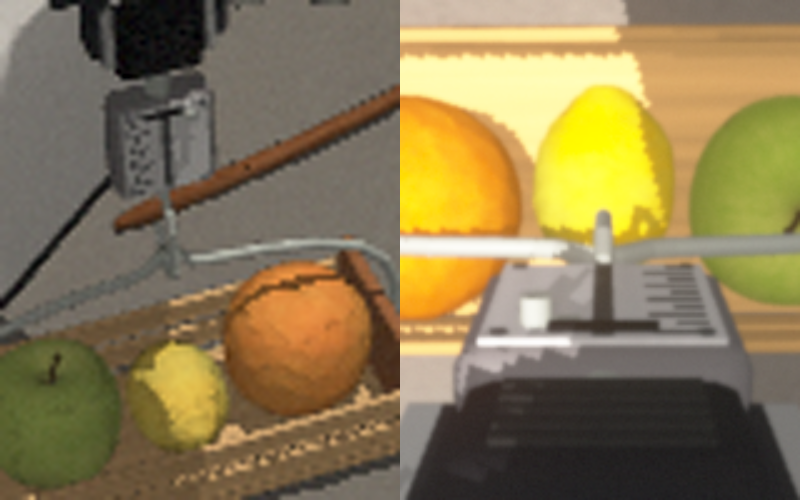

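The hook has the crook in its bowl in both views, directly under the bar at its peak. Start the slow lift.

arm_command --plan "0 0 -0.001 0; 0 0 -0.001 0; 0 0 -0.001 0; 0 0 -0.001 0; 0 0 -0.001 0; 0 0 -0.001 0; 0 0 -0.001 0; 0 0 -0.001 0; 0 0 -0.001 0; 0 0 -0.001 0; 0 0 -0.001 0; 0 0 -0.001 0; 0 0 0 0"

```text
clock: 15.08
tcp_pos: [0.4605, 0.2291, 0.2953]
orientation: [0.352, -3.122, 0.0]
contact_force: [0.6, 0.0, -5.5]
grip_width: 0.0427
gripper_force: 61.5
```

arm_command --plan "0 0 -0.001 0; 0 0 -0.001 0; 0 0 -0.001 0; 0 0 -0.001 0; 0 0 -0.001 0; 0 0 -0.001 0; 0 0 -0.001 0; 0 0 -0.001 0; 0 0 0 0; 0 0 0 0"

```text
clock: 16.32
tcp_pos: [0.4605, 0.2293, 0.3033]
orientation: [0.352, -3.122, -0.0]
contact_force: [0.1, 0.1, -6.5]
grip_width: 0.0435
gripper_force: 61.6
```

```bash
cat >> h.py <<'E'
def trug(n="top"):
    # heights of hoop peak & rim seen by camera, hoop highest band
    im,d,K=shot(n); P=pts(d,K); c=np.array([.4608,.2292]); th=np.radians(13.1); X=np.array([np.cos(th),np.sin(th)]);Y=np.array([-X[1],X[0]])
    a=(P[...,:2]-c)@X; b=(P[...,:2]-c)@Y; z=P[...,2]
    out=[]
    for lo,hi in((-.115,-.085),(-.085,-.055),(.055,.085),(.085,.115)):
        k=(abs(a)<.02)&(b>lo)&(b<hi)&(z>.106)&(z<.19)
        out.append((int(k.sum()),round(float(np.median(z[k])),4) if k.any() else None,round(float(np.median(a[k])),4) if k.any() else None))
    return im,out
E
python3 - <<'E'
from h import *
print(r.get_obs()["contact_force"],r.get_obs()["tcp_pos"])
for n in("wrist","scene","top"): print(n,trug(n)[1])
for f in("wrist1","scene4"):
    P=np.load(f+".npz")["P"]; 
    import h; h.shot=lambda n:(None,None,None); h.pts=lambda d,K:P; print("ref",f,h.trug()[1])
E
```

```text
[ 0.13348569  0.07187252 -6.47114317] [0.46048344 0.22925845 0.30328343]
wrist [(209, 0.116, 0.0005), (282, 0.1252, 0.0006), (292, 0.1271, -0.001), (243, 0.1187, -0.0015)]
scene [(21, 0.1149, -0.001), (27, 0.1233, -0.001), (29, 0.1267, -0.0034), (29, 0.1152, -0.0021)]
top [(18, 0.1156, 0.0027), (23, 0.1245, 0.0017), (27, 0.1261, 0.0012), (25, 0.1162, -0.0005)]
ref wrist1 [(213, 0.1153, 0.0003), (280, 0.124, 0.0003), (289, 0.1248, -0.0002), (237, 0.1161, -0.0004)]
ref scene4 [(18, 0.1146, -0.0026), (26, 0.1229, -0.0008), (30, 0.1227, -0.001), (27, 0.1153, -0.0025)]
```

arm_command --plan "0 0 -0.001 0; 0 0 -0.001 0; 0 0 -0.001 0; 0 0 -0.001 0; 0 0 -0.001 0; 0 0 -0.001 0; 0 0 0 0; 0 0 0 0"

```text
clock: 17.48
tcp_pos: [0.4605, 0.2292, 0.3093]
orientation: [0.352, -3.122, -0.0]
contact_force: [0.3, 0.8, -6.2]
grip_width: 0.0427
gripper_force: 61.6
```

Run:
```python
from h import *
print(r.get_obs()["contact_force"],r.get_obs()["tcp_pos"],r.get_obs()["clock"])
for n in("wrist","wrist","scene"): print(n,trug(n)[1])
```

```text
[ 0.30658913  0.79651435 -6.1752597 ] [0.46050574 0.22920133 0.30925372] 17.475
wrist [(217, 0.1189, -0.0004), (276, 0.1291, -0.0002), (290, 0.1341, -0.0005), (250, 0.126, -0.0007)]
wrist [(220, 0.1191, -0.0005), (274, 0.1291, -0.0001), (291, 0.134, -0.0005), (247, 0.1257, -0.0009)]
scene [(24, 0.1164, -0.0014), (27, 0.1283, -0.003), (27, 0.1326, -0.0025), (32, 0.1233, -0.0028)]
```

arm_command --plan "0 0 -0.001 0; 0 0 -0.001 0; 0 0 -0.001 0; 0 0 -0.001 0; 0 0 0 0; 0 0 0 0; 0 0 0 0; 0 0 0 0; 0 0 0 0; 0 0 0 0"

```text
clock: 18.88
tcp_pos: [0.4605, 0.2292, 0.3133]
orientation: [0.352, -3.122, -0.0]
contact_force: [-0.0, 0.2, -6.4]
grip_width: 0.0429
gripper_force: 61.6
```

Run:
```python
from h import *
print(r.get_obs()["contact_force"],r.get_obs()["tcp_pos"],r.get_obs()["clock"])
for n in("wrist","wrist","wrist","scene"): im,o=trug(n); print(n,o)
w,_,_=shot("wrist"); s=im
save("c6.png",np.hstack([cv2.resize(s[200:340,190:330],(400,400),interpolation=cv2.INTER_CUBIC),cv2.resize(w[130:330,220:420],(400,400))]))
```

```text
[-0.04539091  0.2264684  -6.37288584] [0.46051089 0.22920157 0.31328491] 18.875
wrist [(223, 0.1228, -0.0003), (275, 0.133, -0.0001), (291, 0.1378, -0.0004), (248, 0.1295, -0.0007)]
wrist [(223, 0.1226, -0.0004), (276, 0.133, -0.0001), (288, 0.1378, -0.0004), (252, 0.1296, -0.0008)]
wrist [(222, 0.1228, -0.0005), (278, 0.133, -0.0001), (290, 0.1377, -0.0003), (250, 0.1296, -0.0007)]
scene [(26, 0.1202, -0.0009), (27, 0.1319, -0.0028), (27, 0.1366, -0.002), (31, 0.1277, -0.0026)]
```

View pics/c6.png

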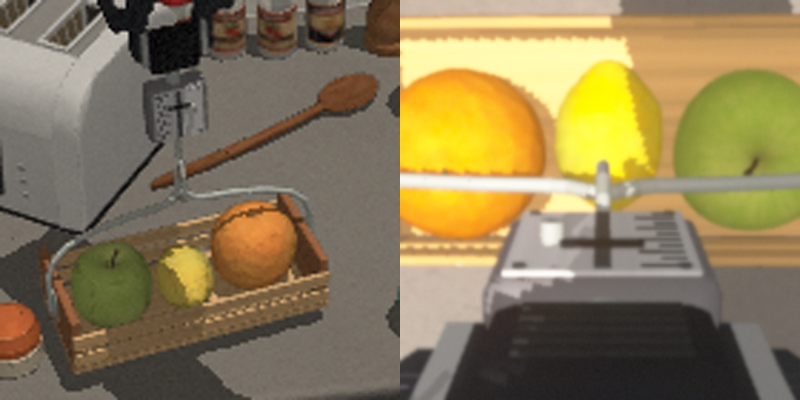

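The trug hangs clear and still: three readings agree, and it rises evenly with the scale. The tell-tale sits at the indicator. Hold another second, then lower gently.

arm_command --plan "0 0 0 0; 0 0 0 0; 0 0 0 0; 0 0 0 0; 0 0 0 0; 0 0 0 0; 0 0 0 0; 0 0 0 0; 0 0 0 0"

```text
clock: 20.25
tcp_pos: [0.4605, 0.2292, 0.3133]
orientation: [-0.352, 3.122, 0.0]
contact_force: [0.4, 0.3, -5.9]
grip_width: 0.0434
gripper_force: 61.6
```

arm_command --plan "0 0 0.001 0; 0 0 0.001 0; 0 0 0.001 0; 0 0 0.001 0; 0 0 0.001 0; 0 0 0.001 0; 0 0 0.001 0; 0 0 0.001 0; 0 0 0.001 0; 0 0 0.001 0; 0 0 0.001 0; 0 0 0.001 0; 0 0 0.001 0; 0 0 0.001 0; 0 0 0.001 0; 0 0 0.001 0; 0 0 0.001 0; 0 0 0.001 0; 0 0 0.001 0; 0 0 0.001 0"

```text
clock: 22.75
tcp_pos: [0.4605, 0.2292, 0.2933]
orientation: [0.352, -3.122, -0.0]
contact_force: [0.3, -0.3, -5.6]
grip_width: 0.0432
gripper_force: 61.6
```

arm_command --plan "0 0 0.002 0; 0 0 0.002 0; 0 0 0.002 0; 0 0 0.003 0; 0 0 0.004 0; 0 0 0.005 0; 0 0 0.005 0; 0 0 0.005 0; 0 0 0.003 0; 0 0 0.002 0; 0 0 0 0; 0 0 0 0"

```text
clock: 24.25
tcp_pos: [0.4606, 0.2293, 0.2605]
orientation: [-0.352, 3.122, 0.0]
contact_force: [-0.9, 0.2, -0.9]
grip_width: 0.0436
gripper_force: 61.9
```

Run:
```python
from h import *
o=r.get_obs();print(o["contact_force"],o["tcp_pos"],o["clock"])
im,d,K=shot("wrist"); P=pts(d,K); np.savez("wrist7.npz",im=im,P=P); print(trug("wrist")[1])
k=(abs(P[...,0]-.4608)<.06)&(abs(P[...,1]-.229)<.14)&(P[...,2]>.108)&(P[...,2]<.15)
X=np.array([.974,.2267]); a=(P[...,:2]-[.4608,.229])@X; Yc=(P[...,:2]-[.4608,.229])@[-.2267,.974]
k&=(abs(a)<.015)
for s in((-.03,-.006),(-.006,.006),(.006,.03)):
    m=k&(Yc>s[0])&(Yc<s[1]); print(s,m.sum(),np.median(P[m],0) if m.any() else 0, P[m][:,2].max() if m.any() else 0)
```

```text
[-0.92012495  0.17201048 -0.91702886] [0.46060543 0.22926353 0.26045522] 24.25
[(262, 0.1154, -0.001), (369, 0.1242, -0.001), (373, 0.1248, -0.0014), (301, 0.1159, -0.0015)]
(-0.03, -0.006) 190 [0.46331544 0.20787979 0.13121183] 0.13875696432698098
(-0.006, 0.006) 144 [0.44958728 0.22735907 0.14051635] 0.14989005914703218
(0.006, 0.03) 170 [0.4541338  0.24838233 0.13167898] 0.13936742034009766
```

The trug is back down within about 1 mm. Unhook along tool +x.

arm_command --plan "0.004 0 0 0; 0.008 0 0 0; 0.012 0 0 0; 0.012 0 0 0; 0.012 0 0 0; 0.007 0 0 0; 0 0 0 0; 0 0 0 0"

```text
clock: 25.35
tcp_pos: [0.4072, 0.2171, 0.2604]
orientation: [-0.352, 3.121, 0.0]
contact_force: [-0.5, -0.1, -1.2]
grip_width: 0.043
gripper_force: 61.9
```

Run:
```python
from h import *
o=r.get_obs();print(o["contact_force"],o["tcp_pos"],o["clock"])
print(trug("scene")[1],trug("wrist")[1])
w,_,_=shot("wrist"); s,_,_=shot("scene")
save("c8.png",np.hstack([cv2.resize(s[200:340,190:330],(400,400),interpolation=cv2.INTER_CUBIC),cv2.resize(w[130:330,220:420],(400,400))]))
```

```text
[-0.54143971 -0.11777973 -1.17559051] [0.40722636 0.21705875 0.26043042] 25.35
[(22, 0.1144, -0.0031), (22, 0.1228, -0.002), (29, 0.1242, -0.0039), (25, 0.1139, -0.0031)] [(250, 0.1151, -0.0016), (195, 0.1228, -0.0019), (201, 0.1236, -0.0025), (281, 0.1157, -0.0021)]
```

View pics/c8.png

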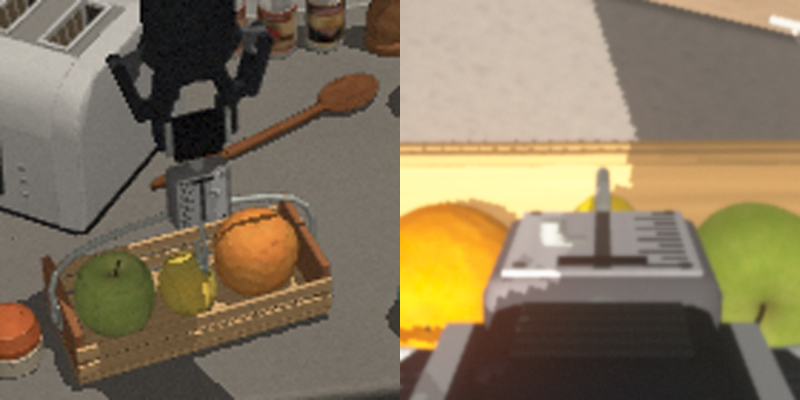

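Unhooked with the trug in place. Carry the scale back by the same path.

arm_command --plan "0 0 -0.01 0; 0 0 -0.015 0; 0 0 -0.01 0; 0 0 0 0; -0.003 -0.024 0 0; -0.003 -0.03 0 0; -0.003 -0.03 0 0; -0.0035 -0.03 0 0; -0.0035 -0.03 0 0; 0.012 -0.032 0 0; 0.012 -0.035 0 0; 0.012 -0.035 0 0; 0.012 -0.035 0 0; 0.012 -0.035 0 0; 0.012 -0.035 0 0; 0.012 -0.035 0 0; 0.0093 -0.025 0 0; 0 0 0 0; 0 0 0 0; 0 0 0 0"

```text
clock: 28.05
tcp_pos: [0.4234, -0.1999, 0.2951]
orientation: [0.355, -3.121, -0.001]
contact_force: [0.5, 0.0, -2.3]
grip_width: 0.0432
gripper_force: 62.1
```

arm_command --plan "0 0 0.01 0; 0 0 0.02 0; 0 0 0.025 0; 0 0 0.025 0; 0 0 0.02 0; 0 0 0.009 0; 0 0 0 0; 0 0 0 0; 0 0 0 0"

```text
clock: 29.18
tcp_pos: [0.4236, -0.2011, 0.1869]
orientation: [-0.352, 3.12, -0.0]
contact_force: [0.8, -0.4, -1.2]
grip_width: 0.0432
gripper_force: 62.1
```

Run:
```python
from h import *
o=r.get_obs();p=o["tcp_pos"];print(o["contact_force"],p,o["orientation"])
M=R.from_rotvec(o["orientation"]).as_matrix(); print("to slid-out pose",M.T@(np.array([.4237,-.2008,.1864])-p),"to seat",M.T@(np.array([.4994,-.1835,.1863])-p),np.degrees(np.arctan2(-M[1,0],-M[0,0])))
```

```text
[ 0.75810781 -0.39349391 -1.18406713] [ 0.42363135 -0.2010841   0.18694422] [-3.52264303e-01  3.12036494e+00 -4.71710521e-04]
to slid-out pose [-0.00012952  0.00026189  0.00054428] to seat [-0.07778097  0.00024978  0.00075021] 12.881950168580882
```

arm_command --plan "-0.005 0 0 0; -0.01 0 0 0; -0.01 0 0 0; -0.012 0 0 0; -0.012 0 0 0; -0.012 0 0 0; -0.01 0 0 0; -0.0065 0 0 0; 0 0 0 0; 0 0 0 0"

```text
clock: 30.42
tcp_pos: [0.4983, -0.1838, 0.1862]
orientation: [0.352, -3.121, -0.0]
contact_force: [0.3, 0.1, -2.1]
grip_width: 0.0428
gripper_force: 62.1
```

arm_command --plan "0 0 0.002 0; 0 0 0.002 0; 0 0 0.001 0; 0 0 0 0; 0 0 0 0"

```text
clock: 31.05
tcp_pos: [0.4987, -0.1837, 0.1813]
orientation: [-0.352, 3.122, -0.0]
contact_force: [-0.1, -0.5, -0.3]
grip_width: 0.0433
gripper_force: 62.1
```

arm_command --plan "0 0 0.0005 0; 0 0 0 0; 0 0 0 0"

```text
clock: 31.42
tcp_pos: [0.4988, -0.1837, 0.1809]
orientation: [-0.352, 3.122, -0.0]
contact_force: [-0.2, 0.0, 0.6]
grip_width: 0.0429
gripper_force: 62.2
```

arm_command --plan "0 0 0 0; 0 0 0 0; 0 0 0 0; 0 0 0 0; 0 0 0 0; 0 0 0 0; 0 0 0 0; 0 0 0 0" --hand -1

```text
clock: 32.42
tcp_pos: [0.4987, -0.1837, 0.1808]
orientation: [0.352, -3.122, -0.0]
contact_force: [-0.6, 0.6, 0.7]
grip_width: 0.0852
gripper_force: 0.0
```

arm_command --plan "0 0 -0.006 0; 0 0 -0.012 0; 0 0 -0.02 0; 0 0 -0.025 0; 0 0 -0.025 0; 0 0 -0.02 0; 0 0 -0.012 0; 0 0 0 0; 0 0 0 0; 0 0 0 0; 0 0 0 0; 0 0 0 0; 0 0 0 0; 0 0 0 0; 0 0 0 0"

```text
clock: 34.3
tcp_pos: [0.4987, -0.1837, 0.3008]
orientation: [-0.352, 3.122, -0.0]
contact_force: [-0.4, -0.5, 0.9]
grip_width: 0.0852
gripper_force: 0.0
```

Run:
```python
from h import *
for i in range(2):
    im,d,K=shot("wrist"); P=pts(d,K)
    k=(np.hypot(P[...,0]-.498,P[...,1]+.181)<.06)&(abs(P[...,2]-.194)<.008)&(im.max(2)<70)
    k=cv2.morphologyEx(k.astype(np.uint8),cv2.MORPH_OPEN,np.ones((3,3)))>0
    print(k.sum(),cv2.minAreaRect((P[k][:,:2]*1e3).astype(np.float32)),np.percentile(P[k][:,2],[5,50,95]))
s,_,_=shot("scene"); print(trug("scene")[1],r.get_obs()["clock"])
save("c9.png",np.hstack([cv2.resize(s[200:320,350:470],(400,400),interpolation=cv2.INTER_CUBIC),cv2.resize(im[130:330,220:420],(400,400))]))
```

```text
2755 ((498.2528991699219, -182.795166015625), (25.484130859375, 43.368865966796875), 12.80634593963623) [0.18904172 0.19349453 0.19477647]
2742 ((498.3334045410156, -182.86195373535156), (25.516864776611328, 43.40227127075195), 13.096426963806152) [0.1890669  0.19350248 0.19484881]
[(20, 0.1141, -0.003), (22, 0.1236, -0.003), (27, 0.1237, -0.0039), (26, 0.1136, -0.0021)] 34.5
```

View pics/c9.png

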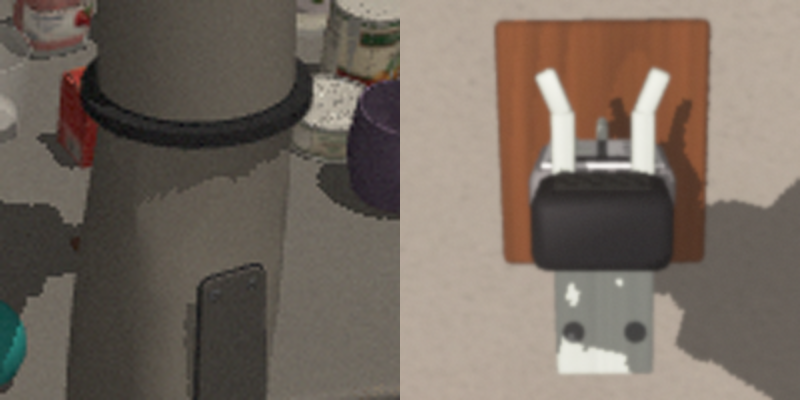

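The scale hangs seated, about 1 mm off its starting place, with the top at 0.1935 m and still. The gripper is well clear, so I'm handing in.

```bash
python3 -c "
from bench import ticket
print(ticket.hand_in())"
```

```text
the job is handed in; nothing more can be done
None
```

The trug was weighed hanging still about 11 mm clear of the worktop, set down within a few millimetres of where it stood, and the scale is back in its fork. The job is handed in, but no verdict came back. I saw the tell-tale at the indicator during the hang but did not read it again afterwards.

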